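# Read in a circuit board with the trigger scanner

### The arm

A 7-joint arm with a two-finger parallel gripper is mounted at the origin on the work surface. World frame = base frame: x ahead of the robot, y to its left, z up, the work surface at z = 0. Lengths are in m, angles in rad, forces in N, time in s.
With the tool pointing down it reaches from about 0.425 to 0.8 m from the base axis. Payload 8.3 kg.
Tool frame: the origin (TCP) lies midway between the tips of the shut fingers; the grasp point (between the pads) lies 19 mm behind it; z points along the fingers, y is the direction in which the jaws open and shut (so a half turn about z gives the same grasp; the last joint's range is limited). The gripper opens to 85 mm and grips with 20 to 120 N. Pads are 22 mm wide; open, the fingers measure 114 mm over their backs; the gripper's body (76 mm by 85 mm) begins 54 mm behind the grasp point. The pads swing forward as they close: fully open they stand 13 mm farther back than shut.
Start: joints at [1.254, 0.383, 0.016, 1.37, -0.006, 1.388, -0.046], TCP at [0.157, -0.605, 0.231] pointing down, gripper open.
Joint ranges: [-2.95, 2.95], [-0.25, 2.06], [-1.52, 1.56], [0.18, 2.33], [-1.44, 4.58], [0.02, 2.06], [-3.01, 3.01]. Speed limits (rad/s): [2.39, 2.39, 3.01, 3.01, 3.14, 3.14, 3.14].

### API

Orientations are given as [roll, pitch, yaw] about the fixed x, y, z axes, in that order (R = Rz(yaw) Ry(pitch) Rx(roll)).
In Python, from plant import bot gives the robot as it stands.
- The arm moves only by the shell command python3 -m inch 'ROWS'. ROWS is JSON, a list of rows, each an object with "turn": the turn, a rotation vector about the tool's x, y, z in degrees, a list of three; "delta_pos": the shift along the tool's x, y, z in mm, a list of three; "grip": the finger opening in mm, from 0 to 85.4. A call has 1 to 10 rows; each row is the pose to reach, as a shift and turn from the pose measured when the call began, along the tool's axes at that moment; what a row does not reach only later rows make up. A row lasts 1/10 s, in which the tool goes at most 50 mm and 8.59 degrees, less where a joint would pass 70% of its speed; a pose out of reach is approached as far as the arm can. A call with a gripper value outside its range is refused whole. The fingers move at their own pace and stop on an object; the grip force is fixed at half the most. Time passes only in rows, so rows that repeat a pose let the fingers close. It gives the time, the measured TCP pose, the force and the opening at its end, in the units of the state.
- bot.state(): the state, without advancing time (a new reading comes with each control period).
- bot.camera(name): name is "side" or "top"; returns a dict with "image" (400x640x3 uint8, red, green, blue), "range_z" (400x640 float32, m along the optical axis (not along the pixel's ray), 0 where there is no reading), "K" (3x3 intrinsics, pixels), "eye" and "rotation" of the camera in the world. Camera axes: x right, y down, z forward; pixel columns grow to the right and rows downward; lengths in m; the calibration is good to about 2 mm. A picture is of the moment at which its call begins.
- bot.sign_off(): hands the job in, once; it reports no verdict.
The state is a dict: "clock": time; "joints": joint angles; "joint_velocities": joint speeds; "joint_efforts": joint torques, N m; "tcp_pos": TCP position; "tool_rot": TCP orientation; "wrist_force": force on the tool from outside, world axes, zero at the start; "wrist_torque": the same for the moment, N m; "finger_gap": opening from 0.0 (shut) to 1.0 (fully open).
Only numpy, scipy, OpenCV 4.12 (cv2) and the standard library are available. Lean on these libraries where they do the work, as an engineer would, in place of code of your own. Each camera call takes 0.05 s, during which the arm holds its last target.

### The job

Put the circuit board flat on the bench in the corner of the two low rails under the scanner's nose, its white label towards the scanner, and push it snug against both rails. Then squeeze the scanner's trigger fully home, keep it squeezed for about a second, and let it spring back; leave the board snug in its corner and the other things on the bench where they are.

Things in the scene. Friction and masses are not known exactly. Their poses are not given: they have to be found in the camera images.
- seat (a point): Where the centre of the board's underside lies when snug against both rails. Axes: z up, x to the far rail, y to the scanner. Aluminium rails 14 mm wide, 12 mm high: far rail's inner face at x = +50 mm (y from -52 to +88), scanner-side rail's inner face at y = +70 mm (x from -54 to +64); the -x and -y sides are open. The scanner's nose edge is at y = +76, 73 mm up, x +-35 mm.
- station: The fixed stand that carries cradle, scanner and rails; all move together between runs. Same axes as the seat; origin on the bench, below the pinch place. The seat is at x = +74, y = -172 mm. 175 mm high at most. The grey cradle slopes down 40 degrees towards -y (the rails), so the hand must be tilted to squeeze.
- pinch (a point): Middle of the place to squeeze, about 100 mm above the bench. Axes: x level along the grip to the scanner's head; y up the slope, from trigger to grip (squeeze along it); z square out of the slope, 40 degrees from vertical, leaning over the rails: bring the hand in along -z. Back of the grip at y = +24 mm, trigger's front face at y = -24 mm (at x = 0): 50 mm to span.
- scanner: Grey pistol-shaped scanner fixed on its side in the cradle. Same axes as pinch, origin 32 mm below it on the cradle plate (z = 0). Grip: x -60 to +40 mm, y -2 to +24, z 15 to 49. Head with black nose: x 39 to 105, y -75 to +45, z up to 60. A cradle back wall at y = +75 mm, x -55 to +45, 60 mm high, is in the way of a hand that comes in upright.
- trigger (a joint): Black trigger, 60 mm long, 8 mm deep, 22 mm thick, hinged at its head end (pinch frame x = +38, y = -10 mm, axis along z); its free end stands out from the grip. 0 rad released, 0.3 rad fully squeezed against its stop (11 mm of movement at the pinch). Sprung: about 3 N at the pinch to start, 13 N fully home.
- trigger_face (a point): Point on the trigger's front face, 38 mm from the hinge; moves with the trigger.
- board: Green circuit board in a black carrier, 100 mm (x) by 140 mm (y), 14 mm high, about 0.2 to 0.45 kg, loose on the bench. Origin: centre of its underside, z up. The blank white label is near the +y end, brass sockets on the -y end, an aluminium shield box stands on it.
- can (a point): Middle of the top of the shield box on the board: 30 mm (x) by 62 mm (y), rising 30 mm above the board's top, to 44 mm above the board's underside; fixed firmly to the board and a good handle, gripped across its 30 mm width (along board x). In the board frame it is centred at x = 0, y = -15 mm.
- label (a point): Middle of the white label (44 by 22 mm) on the board's top, 48 mm from the board's centre along +y.
- amp: Bystander: aluminium amplifier box with grey end bumpers, 86 by 110 by 50 mm; origin under its centre.
- mouse: Bystander: computer mouse, 105 by 60 by 33 mm; origin under its centre.
- mug: Bystander: white mug, 80 mm wide, 90 mm high; origin under its centre.
Mind the look-alikes: they are no part of the job. Leave any orange look-alike of the board alone.

How it is judged:
By the outcome, as a careful person would: the job done as asked, in the order asked, and still so for the second after the job is handed in, with the robot touching nothing.
It also fails if it takes over 54 s, if anything falls off the work surface, if the arm or the gripper's body presses on something with over 40 N, if the wrist force passes 120 N, or if a joint passes its speed limit or range.

## Working session

There is one attempt and no reset: what is moved stays moved. The work goes in short steps, Python scripts to look and compute and a shell command to move; the robot and the scene stay as the last step left them, time stands still between calls to the robot, and variables do not carry over. Pictures are saved under pics/ and viewed, and the job is handed in when it is done.

```bash
ls; mkdir -p pics
cat > h.py <<'E'
import numpy as np, cv2
from plant import bot
from scipy.spatial.transform import Rotation as R
def cam(n):
    c=bot.camera(n); np.savez(f'{n}.npz',**{k:np.array(v) for k,v in c.items()}); return c
def load(n): return dict(np.load(f'{n}.npz'))
def save(n,im): cv2.imwrite('pics/'+n+'.png',cv2.cvtColor(im,cv2.COLOR_RGB2BGR))
def onplane(c,u,v,z):
    u=np.atleast_1d(u).astype(float);v=np.atleast_1d(v).astype(float)
    d=np.linalg.inv(c['K'])@np.stack([u,v,np.ones_like(u)]); d=(c['rotation']@d).T
    e=c['eye']; return e+d*((z-e[2])/d[:,2])[:,None]
def cloud(c):
    v,u=np.mgrid[:400,:640]; r=c['range_z']
    d=np.linalg.inv(c['K'])@np.stack([u.ravel(),v.ravel(),np.ones(u.size)])*r.ravel()
    return ((c['rotation']@d).T+c['eye']).reshape(400,640,3)
def proj(c,p):
    q=c['K']@(c['rotation'].T@(np.asarray(p)-c['eye'])); return q[:2]/q[2]
E
python3 - <<'E'
from h import *
for n in ['side','top']:
    c=cam(n); save(n+'0',c['image']); print(n,c['K'].tolist(),c['eye'],c['rotation'].tolist())
print(bot.state())
E
```

```text
pics
side [[380.8396656535205, 0.0, 318.04398515373117], [0.0, 380.8396656535205, 197.78634694036293], [0.0, 0.0, 1.0]] [0.27334729 0.82378565 0.840215  ] [-2.2919532915930683, -0.01872733915276692, -2.77744163987017]
top [[393.77301972445474, 0.0, 319.3706170046898], [0.0, 393.77301972445474, 201.59159305339034], [0.0, 0.0, 1.0]] [ 0.39914597 -0.01601485  1.17470257] [-2.994308931925595, 0.005919534450691044, -1.5525036971125226]
{'clock': 0.1, 'joints': array([ 1.25410907,  0.38413546,  0.01637616,  1.37102379, -0.00632062,
        1.38821165, -0.04655265]), 'joint_velocities': array([ 0.00101301, -0.00203479, -0.00074107, -0.00175062, -0.00045289,
        0.00376256,  0.00072632]), 'joint_efforts': array([ 1.84297445e-03, -6.29137516e+01,  8.46887771e-01, -3.72759819e+01,
        1.68141554e-02,  1.04242613e-02, -8.09949415e-05]), 'tcp_pos': array([ 0.15685095, -0.60453627,  0.23040192]), 'tool_rot': array([-3.13986281e+00,  3.80059811e-06,  2.53793377e-01]), 'wrist_force': array([-0.01199178, -1.27622961,  0.38663346]), 'wrist_torque': array([-0.01924713, -0.01010116,  0.02872725]), 'finger_gap': 0.9990603628314698}
```

```bash
python3 - <<'E'
s=open('h.py').read()
s=s.replace("def load(n): return dict(np.load(f'{n}.npz'))","def load(n):\n    c=dict(np.load(f'{n}.npz')); c['rotation']=R.from_euler('xyz',c['rotation']).as_matrix(); return c")
s=s.replace("**{k:np.array(v) for k,v in c.items()}); return c","**{k:np.array(v) for k,v in c.items()}); return load(n)")
open('h.py','w').write(s)
E
python3 -c "
from h import *
c=load('top');P=cloud(c);print(P[200,320],P[100,100])
c=load('side');P=cloud(c);print(P[200,320],P[100,100])"
```

```text
[ 0.57844818 -0.00767105 -0.00191092] [0.88276362 0.68790851 0.00392648]
[ 0.58811686 -0.06428573  0.00264741] [ 2.0667442  -0.56010383 -0.16300351]
```

View pics/side0.png

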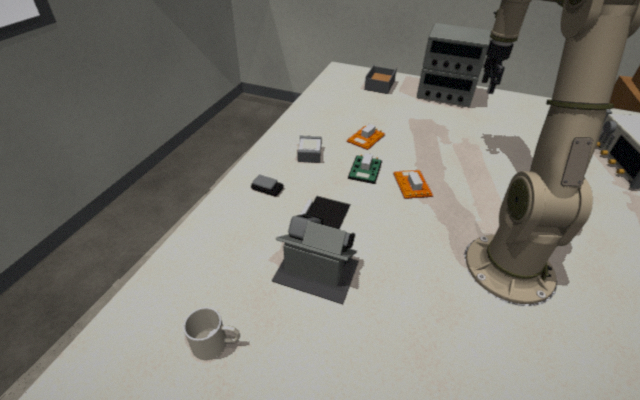

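View pics/top0.png

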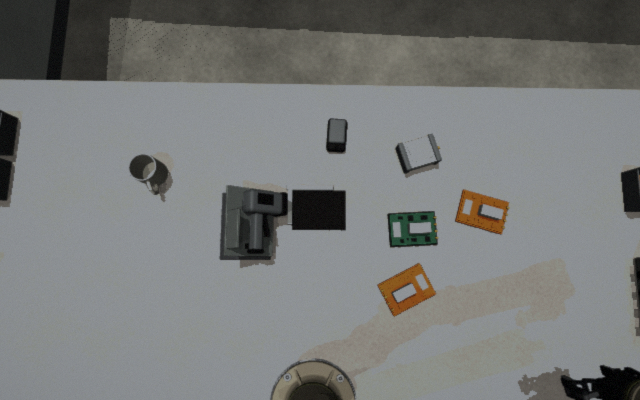

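Run:
```python
from h import *
c=load('top'); save('top_z',cv2.resize(c['image'][170:275,210:370],(800,525),interpolation=cv2.INTER_CUBIC))
save('top_b',cv2.resize(c['image'][195:265,370:460],(720,560),interpolation=cv2.INTER_CUBIC))
c=load('side'); save('side_z',cv2.resize(c['image'][140:300,250:450],(800,600)[:2],interpolation=cv2.INTER_CUBIC))
```

```text
(no output)
```

View pics/top_z.png

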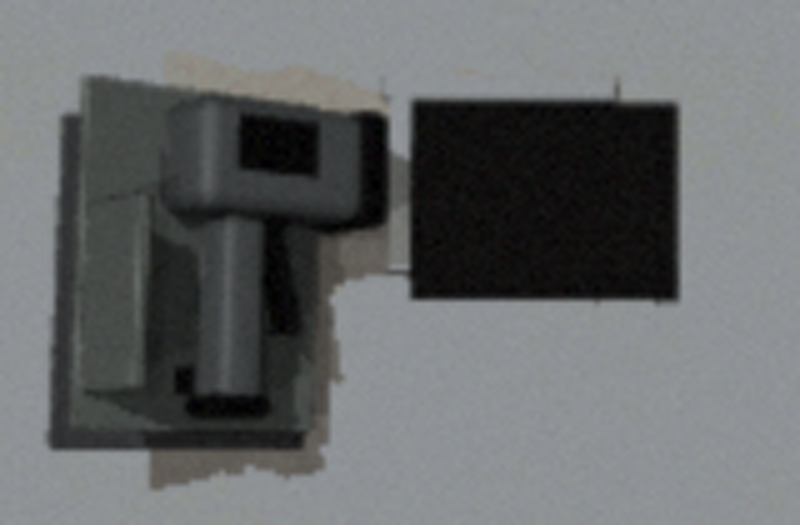

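View pics/top_b.png

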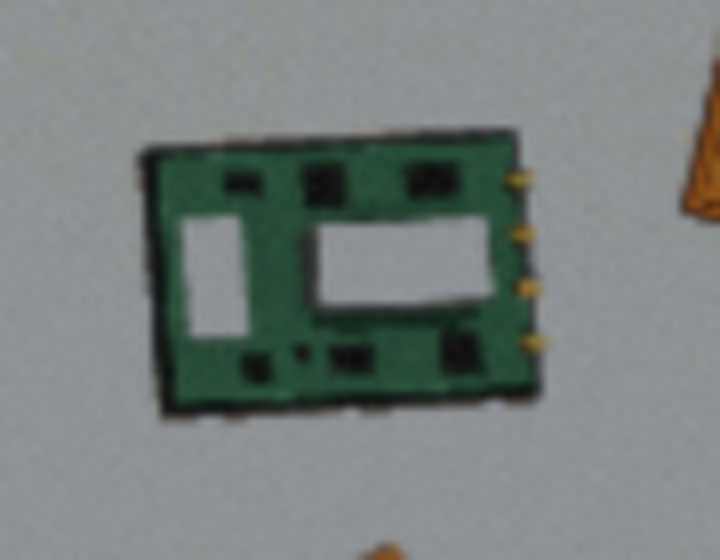

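View pics/side_z.png

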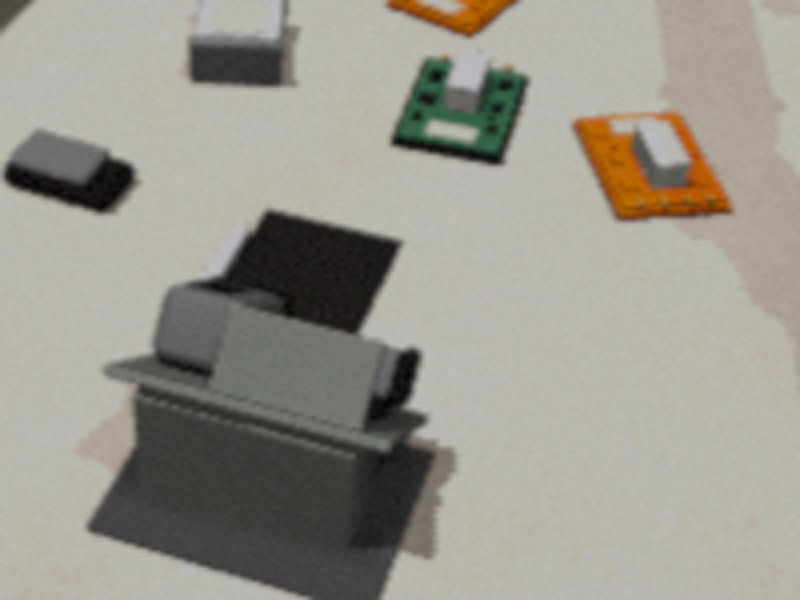

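```bash
cat > meas.py <<'E'
from h import *
def green(c):
    hsv=cv2.cvtColor(c['image'],cv2.COLOR_RGB2HSV)
    m=cv2.inRange(hsv,(60,80,30),(90,255,255)); return cv2.morphologyEx(m,cv2.MORPH_CLOSE,np.ones((15,15)))
def board(c):
    m=green(c); n,l,s,_=cv2.connectedComponentsWithStats(m); i=1+np.argmax(s[1:,4])
    cs,_=cv2.findContours((l==i).astype(np.uint8),0,cv2.CHAIN_APPROX_NONE); p=max(cs,key=len)[:,0]
    P=onplane(c,p[:,0],p[:,1],0.014)[:,:2]
    r=cv2.minAreaRect((P*1000).astype(np.float32)); return r
if __name__=='__main__':
    for n in ['top','side']:
        c=load(n); print(n,'board',board(c))
    c=load('top'); P=cloud(c)
    # can top
    reg=P[195:265,380:445]; z=reg[...,2]
    im=c['image'][195:265,380:445].astype(int); 
    m=(z>0.034)&(z<0.055); q=reg[m]; r=cv2.minAreaRect((q[:,:2]*1000).astype(np.float32)); print('can',r,np.median(q[:,2]),len(q))
    # label
    m=((im.min(2)>110)&(z<0.03)&(z>0.006)&(np.abs(reg[...,1]-q[:,1].mean())<.09)).astype(np.uint8)
    print('lab',reg[m>0].mean(0),m.sum())
    # mat
    g=c['image'].max(2); m=(g<40).astype(np.uint8)[180:240,291:350]; n,l,s,_=cv2.connectedComponentsWithStats(m); i=1+np.argmax(s[1:,4]);print(s[i])
    cs,_=cv2.findContours((l==i).astype(np.uint8),0,cv2.CHAIN_APPROX_NONE); p=max(cs,key=len)[:,0]+[291,180]
    Q=onplane(c,p[:,0],p[:,1],0.0)[:,:2]*1000; r=cv2.minAreaRect(Q.astype(np.float32)); print('mat',r,cv2.boxPoints(r).tolist())
    np.set_printoptions(precision=0,suppress=True,linewidth=250)
    print('z mm cols at row 210'); print(P[210,270:350,2]*1000); print(P[180:200,320,2]*1000); print(P[180:200,320,0]*1000); print(P[210,280:300,1]*1000)
E
python3 meas.py
```

```text
top board ((495.5639953613281, -280.836669921875), (93.52088928222656, 133.0817413330078), 4.196771621704102)
side board ((493.9347839355469, -275.8669738769531), (91.49746704101562, 133.1509552001953), 3.8965165615081787)
can ((497.5025939941406, -296.8935546875), (30.06020736694336, 61.7435302734375), 4.232198715209961) 0.04311633850016072 235
lab [ 0.49565864 -0.23966457  0.01385564] 111
[   1   11   53   39 2002]
mat ((548.0669555664062, -2.2701492309570312), (115.11719512939453, 157.06088256835938), 0.988421618938446) [[489.1622314453125, 75.25570678710938], [491.87158203125, -81.78181457519531], [606.9716796875, -79.79600524902344], [604.2623291015625, 77.24151611328125]]
z mm cols at row 210
[107. 107. 107. 105. 104.  96.  96.  94.  95.  87.  89.  86.  87.  86.  80.  82.  72.  74.  13.  12.  11.  14.   3.   0.   5.   0.  -3.   6.  -1.   1.  -1.   1.   5.  -4.   0.   4.   4.   1.   6.  -0.   4.   2.   2.   1.   2.  -0.   0.   3.   1.
   1.  -4.   2.  -2.   1.   0.  -0.   1.   2.   1.   0.   1.   2.   1.  -1.  -1.   3.  -3.   4.   2.   1.  -0.   4.  -1.  -1.   0.   3.   1.   1.   1.  -1.]
[  -1.   -1.   -3.    5.   -4. 1175.   15.   11.   10.   10.    3.   -4.    2.    1.    1.    0.    2.    3.    3.   -1.]
[640. 637. 634. 629. 628. 399. 618. 616. 613. 610. 608. 606. 602. 599. 596. 593. 590. 587. 584. 581.]
[102. 100.  97.  94.  92.  89.  87.  84.  87.  84.  81.  78.  76.  73.  70.  67.  64.  61.  58.  55.]
```

```bash
cat > go.py <<'E'
from h import *
def rel(pos_mm,Rt):
    s=bot.state(); R0=R.from_euler('xyz',s['tool_rot']); Rt=R.from_matrix(Rt) if not isinstance(Rt,R) else Rt
    d=R0.inv().apply(np.array(pos_mm)-s['tcp_pos']*1000); t=(R0.inv()*Rt).as_rotvec(degrees=True)
    print('delta',np.round(d,1).tolist(),'turn',np.round(t,2).tolist())
def down(yaw): return R.from_euler('xyz',[180,0,yaw],degrees=True)
def st():
    s=bot.state(); print('t%.2f'%s['clock'],'tcp',np.round(s['tcp_pos']*1000,1),'rpy',np.round(np.degrees(s['tool_rot']),2),'F',np.round(s['wrist_force'],1),'gap %.1f'%(85.4*s['finger_gap']),'q',np.round(s['joints'],2))
E
python3 - <<'E'
from go import *
rel([497.2,-296.5,130],down(94.2))
E
```

```text
delta [406.8, -212.5, 100.8] turn [-0.08, -0.07, -79.66]
```

```bash
python3 -m inch '[{"delta_pos":[407,-212.5,101],"turn":[-0.1,-0.1,-79.7],"grip":85},{"delta_pos":[407,-212.5,101],"turn":[-0.1,-0.1,-79.7],"grip":85},{"delta_pos":[407,-212.5,101],"turn":[-0.1,-0.1,-79.7],"grip":85},{"delta_pos":[407,-212.5,101],"turn":[-0.1,-0.1,-79.7],"grip":85},{"delta_pos":[407,-212.5,101],"turn":[-0.1,-0.1,-79.7],"grip":85},{"delta_pos":[407,-212.5,101],"turn":[-0.1,-0.1,-79.7],"grip":85},{"delta_pos":[407,-212.5,101],"turn":[-0.1,-0.1,-79.7],"grip":85},{"delta_pos":[407,-212.5,101],"turn":[-0.1,-0.1,-79.7],"grip":85},{"delta_pos":[407,-212.5,101],"turn":[-0.1,-0.1,-79.7],"grip":85},{"delta_pos":[407,-212.5,101],"turn":[-0.1,-0.1,-79.7],"grip":85}]'; python3 -c "
from go import *
st(); rel([497.2,-296.5,130],down(94.2)); rel([497.2,-296.5,16],down(94.2))"
```

```text
clock: 1.1
tcp_pos: [0.5004, -0.2907, 0.1284]
tool_rot: [3.141, -0.003, 1.657]
wrist_force: [-0.1, 0.0, -0.4]
finger_gap: 0.994
t1.10 tcp [ 500.4 -290.7  128.4] rpy [ 1.7998e+02 -1.6000e-01  9.4930e+01] F [-0.1  0.  -0.4] gap 84.9 q [ 0.8   0.39 -0.42  1.63  0.16  1.16  0.43]
delta [-5.5, -3.7, -1.6] turn [0.02, -0.16, 0.73]
delta [-5.8, -3.7, 112.4] turn [0.02, -0.16, 0.73]
```

```bash
python3 -m inch '[{"delta_pos":[-5.5,-3.7,0],"turn":[0,-0.2,0.7],"grip":65},{"delta_pos":[-5.5,-3.7,30],"turn":[0,-0.2,0.7],"grip":65},{"delta_pos":[-5.7,-3.7,70],"turn":[0,-0.2,0.7],"grip":65},{"delta_pos":[-5.7,-3.7,90],"turn":[0,-0.2,0.7],"grip":65},{"delta_pos":[-5.7,-3.7,90],"turn":[0,-0.2,0.7],"grip":65}]'; python3 -c "
from go import *
st(); rel([497.2,-296.5,16],down(94.2))
c=cam('side'); x=c['image'][100:220,320:440]; save('s1',cv2.resize(x,(600,600),interpolation=cv2.INTER_CUBIC))"
```

```text
clock: 1.6
tcp_pos: [0.4936, -0.297, 0.035]
tool_rot: [-3.136, -0.002, 1.641]
wrist_force: [-1.1, 0.7, 0.0]
finger_gap: 0.763
t1.60 tcp [ 493.6 -297.    35. ] rpy [-1.7967e+02 -1.4000e-01  9.4030e+01] F [-1.1  0.7  0. ] gap 65.1 q [ 0.79  0.49 -0.39  1.72  0.21  0.99  0.39]
delta [0.2, 3.7, 19.0] turn [-0.33, -0.14, -0.17]
```

View pics/s1.png

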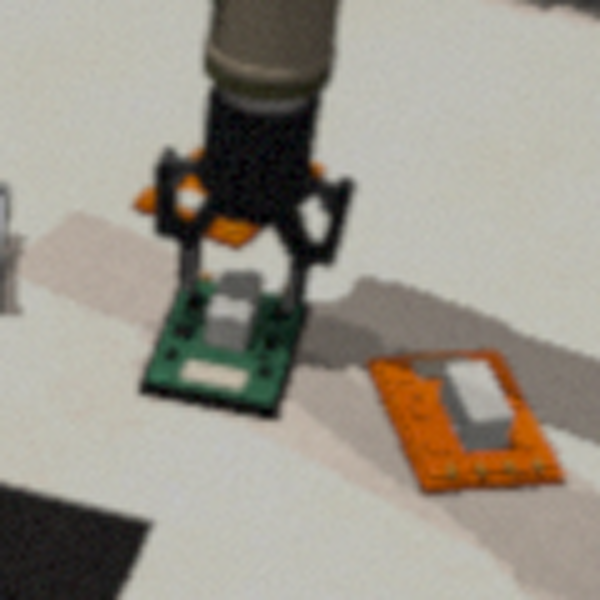

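The green board (side view ≈(365,168)) with its can lies between the fingers, and the orange ones are clear. I'll descend and grip.

```bash
python3 -m inch '[{"delta_pos":[0.2,3.7,10],"turn":[-0.3,-0.1,-0.2],"grip":65},{"delta_pos":[0.2,3.7,18],"turn":[-0.3,-0.1,-0.2],"grip":65},{"delta_pos":[0.2,3.7,18],"turn":[-0.3,-0.1,-0.2],"grip":50},{"delta_pos":[0.2,3.7,18],"turn":[-0.3,-0.1,-0.2],"grip":20},{"delta_pos":[0.2,3.7,18],"turn":[-0.3,-0.1,-0.2],"grip":20},{"delta_pos":[0.2,3.7,18],"turn":[-0.3,-0.1,-0.2],"grip":20},{"delta_pos":[0.2,3.7,18],"turn":[-0.3,-0.1,-0.2],"grip":20}]'; python3 -c "
from go import *
st()
"
```

```text
clock: 2.35
tcp_pos: [0.4993, -0.2971, 0.02]
tool_rot: [3.138, 0.002, 1.645]
wrist_force: [-0.2, -0.2, 4.0]
finger_gap: 0.336
t2.35 tcp [ 499.3 -297.1   20. ] rpy [1.7981e+02 1.1000e-01 9.4260e+01] F [-0.2 -0.2  4. ] gap 28.7 q [ 0.78  0.51 -0.38  1.72  0.23  0.95  0.38]
```

```bash
python3 -m inch '[{"delta_pos":[0,0,-15],"turn":[0,0,0],"grip":20},{"delta_pos":[0,0,-40],"turn":[0,0,0],"grip":20},{"delta_pos":[0,0,-40],"turn":[0,0,0],"grip":20}]'; python3 -c "
from go import *
st()
rel([548,-17,60],down(91)); 
"
```

```text
clock: 2.65
tcp_pos: [0.5013, -0.2979, 0.0638]
tool_rot: [3.134, 0.005, 1.645]
wrist_force: [1.7, -0.5, -2.5]
finger_gap: 0.341
t2.65 tcp [ 501.3 -297.9   63.8] rpy [179.54   0.28  94.27] F [ 1.7 -0.5 -2.5] gap 29.1 q [ 0.79  0.46 -0.4   1.69  0.2   1.03  0.4 ]
delta [276.7, 67.5, 3.0] turn [0.46, 0.27, 3.27]
```

```bash
python3 -m inch '[{"delta_pos":[20,5,0],"turn":[0.5,0.3,0.5],"grip":20},{"delta_pos":[55,14,0],"turn":[0.5,0.3,1],"grip":20},{"delta_pos":[95,24,0],"turn":[0.5,0.3,1.5],"grip":20},{"delta_pos":[135,34,0],"turn":[0.5,0.3,2],"grip":20},{"delta_pos":[175,43,0],"turn":[0.5,0.3,2.5],"grip":20},{"delta_pos":[215,52,0],"turn":[0.5,0.3,3.3],"grip":20},{"delta_pos":[250,61,0],"turn":[0.5,0.3,3.3],"grip":20},{"delta_pos":[270,66,0],"turn":[0.5,0.3,3.3],"grip":20},{"delta_pos":[276.7,67.5,0],"turn":[0.5,0.3,3.3],"grip":20},{"delta_pos":[276.7,67.5,0],"turn":[0.5,0.3,3.3],"grip":20}]'; python3 -c "
from go import *
st()
rel([548,-17,22],down(91)); 
c=cam('top'); save('t2',cv2.resize(c['image'][150:270,210:370],(800,600),interpolation=cv2.INTER_CUBIC))
c=cam('side'); save('s2',cv2.resize(c['image'][140:300,250:450],(750,600),interpolation=cv2.INTER_CUBIC))
"
```

```text
clock: 3.65
tcp_pos: [0.5477, -0.0161, 0.0626]
tool_rot: [-3.14, -0.001, 1.59]
wrist_force: [0.3, -0.0, -3.7]
finger_gap: 0.34
t3.65 tcp [547.7 -16.1  62.6] rpy [-1.7992e+02 -4.0000e-02  9.1090e+01] F [ 0.3 -0.  -3.7] gap 29.0 q [ 0.37  0.41 -0.49  1.77  0.23  1.01 -0.19]
delta [-1.0, 0.4, 40.6] turn [-0.08, -0.04, 0.09]
```

View pics/t2.png

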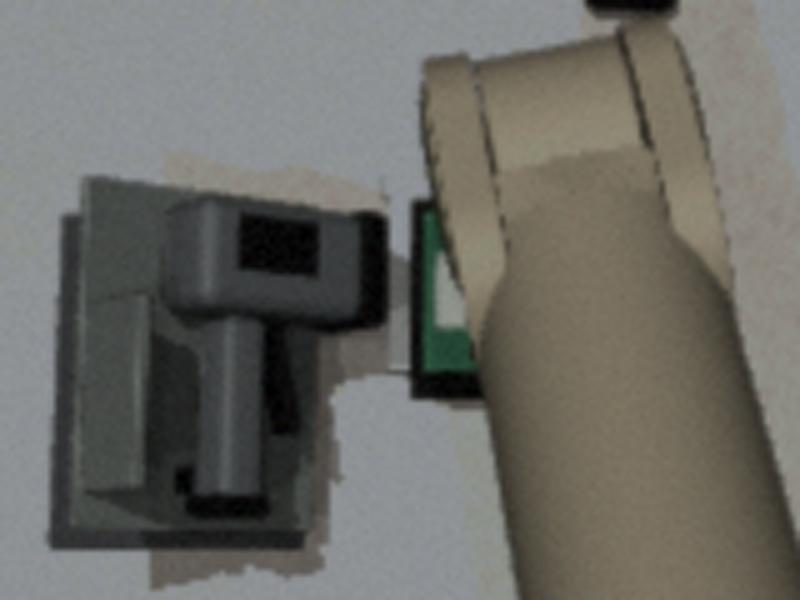

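View pics/s2.png

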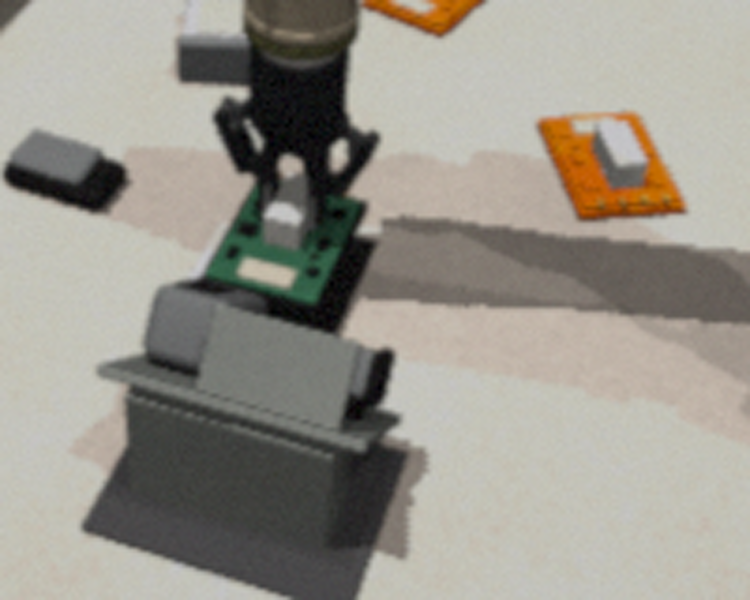

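The board hangs level over the mat, label towards the nose (side view ≈(320,212)), a few mm short of both rails. Lowering now.

```bash
python3 -m inch '[{"delta_pos":[-1,0.4,15],"turn":[-0.1,0,0.1],"grip":20},{"delta_pos":[-1,0.4,30],"turn":[-0.1,0,0.1],"grip":20},{"delta_pos":[-1,0.4,38],"turn":[-0.1,0,0.1],"grip":20},{"delta_pos":[-1,0.4,42],"turn":[-0.1,0,0.1],"grip":20},{"delta_pos":[-1,0.4,42],"turn":[-0.1,0,0.1],"grip":20}]'; python3 -c "
from go import *
st()
rel([548,-17,20],down(91)); 
"
```

```text
clock: 4.25
tcp_pos: [0.5477, -0.0203, 0.0205]
tool_rot: [-3.141, 0.001, 1.584]
wrist_force: [0.4, 0.4, -3.1]
finger_gap: 0.338
t4.25 tcp [547.7 -20.3  20.5] rpy [-1.7997e+02  5.0000e-02  9.0740e+01] F [ 0.4  0.4 -3.1] gap 28.9 q [ 0.36  0.47 -0.47  1.8   0.26  0.93 -0.21]
delta [3.3, 0.3, 0.5] turn [-0.03, 0.05, -0.26]
```

```bash
python3 -m inch '[{"delta_pos":[2,3,1],"turn":[0,0,-0.2],"grip":20},{"delta_pos":[2,6,1],"turn":[0,0,-0.2],"grip":20},{"delta_pos":[2,9,1],"turn":[0,0,-0.2],"grip":20},{"delta_pos":[2,9,1],"turn":[0,0,-0.2],"grip":20}]'; python3 -c "
from go import *
st()
"
```

```text
clock: 4.65
tcp_pos: [0.5577, -0.018, 0.02]
tool_rot: [3.141, 0.001, 1.587]
wrist_force: [0.3, -0.5, 3.3]
finger_gap: 0.343
t4.65 tcp [557.7 -18.   20. ] rpy [1.7994e+02 4.0000e-02 9.0950e+01] F [ 0.3 -0.5  3.3] gap 29.3 q [ 0.35  0.49 -0.47  1.78  0.27  0.94 -0.22]
```

```bash
python3 -m inch '[{"delta_pos":[2,2,0],"turn":[0,0,0],"grip":20},{"delta_pos":[4,3,0],"turn":[0,0,0],"grip":20},{"delta_pos":[4,3,0],"turn":[0,0,0],"grip":20}]'; python3 -c "
from go import *
st()
"
```

```text
clock: 4.95
tcp_pos: [0.5586, -0.0172, 0.0201]
tool_rot: [-3.138, 0.005, 1.584]
wrist_force: [-13.5, -8.4, 12.9]
finger_gap: 0.337
t4.95 tcp [558.6 -17.2  20.1] rpy [-179.8     0.26   90.76] F [-13.5  -8.4  12.9] gap 28.8 q [ 0.34  0.49 -0.47  1.77  0.27  0.95 -0.23]
```

```bash
python3 -m inch '[{"delta_pos":[5,0.5,-0.3],"turn":[0,0,0.1],"grip":20},{"delta_pos":[8,0.5,-0.3],"turn":[0,0,0.1],"grip":20},{"delta_pos":[10,0.5,-0.3],"turn":[0,0,0.1],"grip":20},{"delta_pos":[10,0.5,-0.3],"turn":[0,0,0.1],"grip":20}]'; python3 -c "
from go import *
st()
c=cam('side'); save('s3',cv2.resize(c['image'][160:260,280:400],(720,600),interpolation=cv2.INTER_CUBIC))
c=cam('top'); save('t3',cv2.resize(c['image'][180:260,270:360],(675,600),interpolation=cv2.INTER_CUBIC))
"
```

```text
clock: 5.35
tcp_pos: [0.5585, -0.0091, 0.0202]
tool_rot: [-3.137, 0.007, 1.581]
wrist_force: [-4.7, -6.7, 4.7]
finger_gap: 0.339
t5.35 tcp [558.5  -9.1  20.2] rpy [-179.73    0.39   90.57] F [-4.7 -6.7  4.7] gap 29.0 q [ 0.33  0.49 -0.47  1.77  0.27  0.95 -0.25]
```

View pics/s3.png

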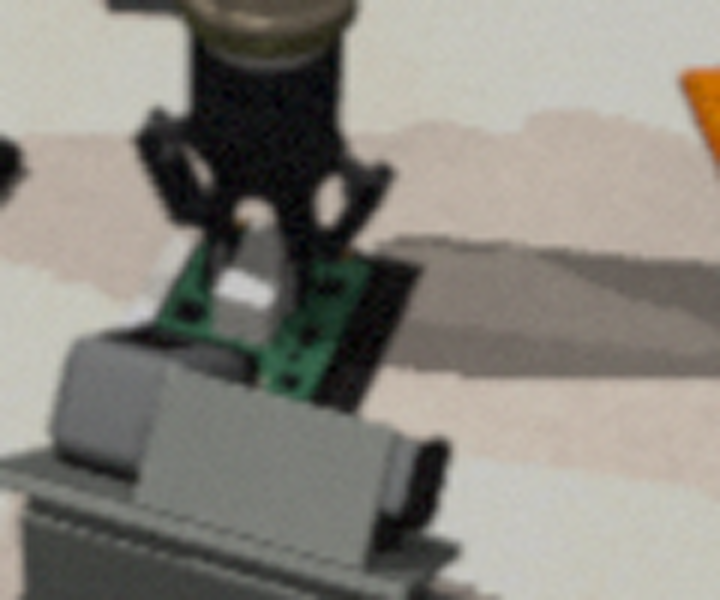

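View pics/t3.png

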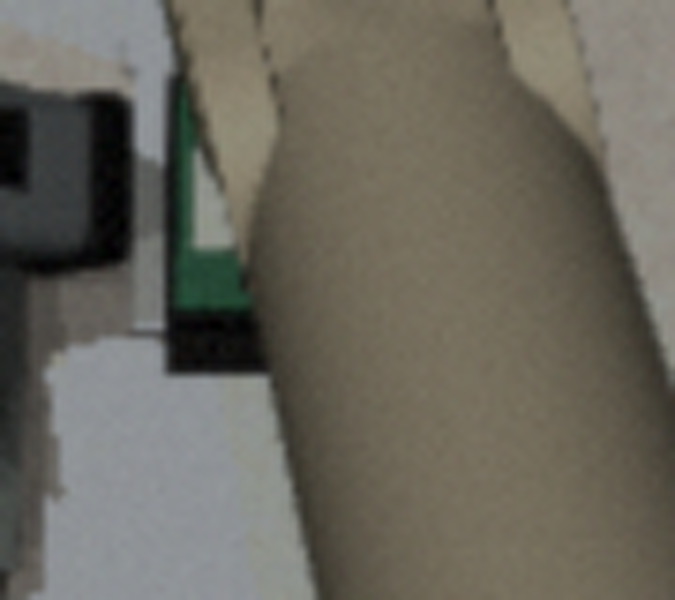

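```bash
python3 -m inch '[{"delta_pos":[3,1,0],"turn":[0,0,-0.4],"grip":20},{"delta_pos":[6,2,0],"turn":[0,0,-0.4],"grip":20},{"delta_pos":[6,2,0],"turn":[0,0,-0.4],"grip":20}]'; python3 -c "
from go import *
st()
"
```

```text
clock: 5.75
tcp_pos: [0.5585, -0.0091, 0.0203]
tool_rot: [-3.132, 0.014, 1.583]
wrist_force: [-13.1, -16.2, 13.8]
finger_gap: 0.337
t5.75 tcp [558.5  -9.1  20.3] rpy [-179.46    0.78   90.69] F [-13.1 -16.2  13.8] gap 28.7 q [ 0.32  0.49 -0.47  1.77  0.28  0.96 -0.25]
```

```bash
python3 -m inch '[{"delta_pos":[1,0.5,0],"turn":[0,0,0],"grip":45},{"delta_pos":[1,0.5,0],"turn":[0,0,0],"grip":55},{"delta_pos":[1,0.5,0],"turn":[0,0,0],"grip":60},{"delta_pos":[0,0,-20],"turn":[0,0,0],"grip":60},{"delta_pos":[0,0,-60],"turn":[0,0,0],"grip":60},{"delta_pos":[0,0,-110],"turn":[0,0,0],"grip":60},{"delta_pos":[0,-20,-150],"turn":[0,0,0],"grip":60},{"delta_pos":[-40,-20,-180],"turn":[0,0,0],"grip":60},{"delta_pos":[-90,-20,-180],"turn":[0,0,0],"grip":60},{"delta_pos":[-140,-20,-180],"turn":[0,0,0],"grip":60}]'; python3 -c "
from go import *
st()
c=cam('side'); save('s4',cv2.resize(c['image'][160:260,280:400],(720,600),interpolation=cv2.INTER_CUBIC))
c=cam('top'); save('t4',cv2.resize(c['image'][170:270,210:370],(800,500),interpolation=cv2.INTER_CUBIC))
"
```

```text
clock: 6.75
tcp_pos: [0.543, -0.1472, 0.2043]
tool_rot: [-3.136, 0.014, 1.586]
wrist_force: [1.2, 0.8, -0.7]
finger_gap: 0.7
t6.75 tcp [ 543.  -147.2  204.3] rpy [-179.69    0.83   90.87] F [ 1.2  0.8 -0.7] gap 59.8 q [ 0.56  0.3  -0.44  1.57  0.15  1.31  0.11]
```

View pics/s4.png

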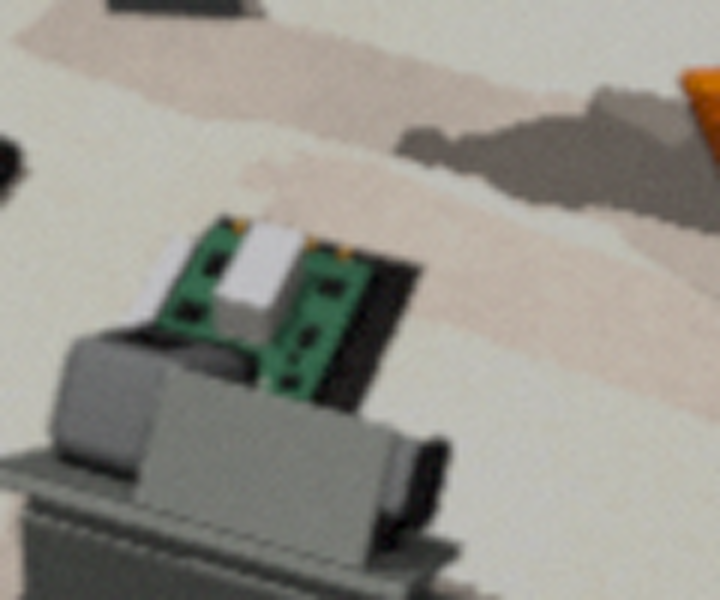

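View pics/t4.png

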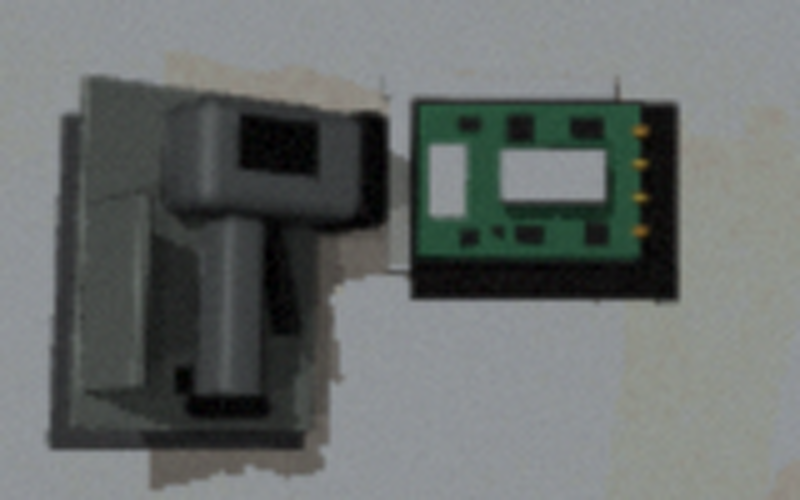

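```bash
cat > st.py <<'E'
from meas import *
np.set_printoptions(precision=1,suppress=True)
c=load('top'); print('board',board(c)); P=cloud(c)
reg=P[170:250,280:350]; q=reg[(reg[...,2]>.036)&(reg[...,2]<.055)&(reg[...,1]<.05)]; print('can',cv2.minAreaRect((q[:,:2]*1000).astype(np.float32)),np.median(q[:,2]))
yaw=np.radians(1.0); ex=np.array([np.cos(yaw),np.sin(yaw),0]); ez=np.array([0,0,1]); ey=np.cross(ez,ex)
o=np.array([.480,.1785,.100]); s,k=np.sin(np.radians(40)),np.cos(np.radians(40))
B=np.stack([ex,k*ey+s*ez,-s*ey+k*ez])
for n in ['top','side']:
    c=load(n);P=cloud(c); Q=(P-o)@B.T*1000
    v=(c['range_z']>0)&(abs(Q[...,0])<110)&(abs(Q[...,1])<90)&(abs(Q[...,2])<60)
    X=Q[v]
    print(n,'plate z', np.median(X[(X[:,2]<-20)&(X[:,1]>-70)&(X[:,1]<-40)&(X[:,0]<20)][:,2]))
    g=X[(X[:,0]>-40)&(X[:,0]<25)&(X[:,2]>8)&(X[:,2]<25)&(abs(X[:,1])<50)]
    print(' grip top z',np.median(g[:,2]),'y pct',np.percentile(g[:,1],[2,5,50,95,98]))
    for x0 in (-35,-15,5,20):
        gg=g[abs(g[:,0]-x0)<8]; print('   x',x0,np.percentile(gg[:,1],[3,50,97]))
    t=X[(abs(X[:,0])<10)&(X[:,2]>-12)&(X[:,2]<25)&(X[:,1]<-3)&(X[:,1]>-45)]; print(' trig y', np.percentile(t[:,1],[3,50,97]) if len(t) else None, len(t))
    h=X[(X[:,2]>10)&(X[:,0]>25)]; print(' head x',np.percentile(h[:,0],[1,5,95,99]),'y',np.percentile(h[:,1],[1,5,95,99]),'z',np.percentile(h[:,2],[50,95]))
    h=X[(X[:,2]>0)&(X[:,1]>60)]; print(' wall x',np.percentile(h[:,0],[1,99]),'y',np.percentile(h[:,1],[3,50]),np.percentile(h[:,2],95))
E
python3 st.py
```

```text
board ((557.9478149414062, 6.911113739013672), (90.11508178710938, 131.6634521484375), 0.9885104298591614)
can ((558.4169921875, -9.686529159545898), (27.455900192260742, 61.11214065551758), 0.9380985498428345) 0.0436754126375104
top plate z -20.25564040087223
 grip top z 17.326592921037893 y pct [-39.7 -39.3   5.5   8.1   8.6]
   x -35 [5.4 7.  8.6]
   x -15 [-39.6 -34.6   8.1]
   x 5 [-39.7 -31.9   7.8]
   x 20 [-31.  -10.9   7.8]
 trig y [-40.3 -34.7 -31.3] 39
 head x [ 27.   32.1 100.1 104.2] y [-88.4 -80.8  63.6  66.1] z [40.2 44.3]
 wall x [-51.6  45.8] y [61.1 65.7] 43.671540895618946
side plate z -22.219158910524715
  return _methods._mean(a, axis=axis, dtype=dtype,
  ret = ret.dtype.type(ret / rcount)
Traceback (most recent call last):
  File "st.py", line 14, in <module>
    print(' grip top z',np.median(g[:,2]),'y pct',np.percentile(g[:,1],[2,5,50,95,98]))
                                                  ~~~~~~~~~~~~~^^^^^^^^^^^^^^^^^^^^^^^
IndexError: index -1 is out of bounds for axis 0 with size 0
```

```bash
cat > st2.py <<'E'
from meas import *
np.set_printoptions(precision=0,suppress=True,linewidth=200)
yaw=np.radians(1.0); ex=np.array([np.cos(yaw),np.sin(yaw),0]); ez=np.array([0,0,1]); ey=np.cross(ez,ex)
o=np.array([.480,.1785,.100]); s,k=np.sin(np.radians(40)),np.cos(np.radians(40))
B=np.stack([ex,k*ey+s*ez,-s*ey+k*ez])
c=load('top');P=cloud(c); Q=(P-o)@B.T*1000
for row in (225,231,237,243):
    print('row',row,'x %.0f'%np.median(Q[row,225:280,0]))
    print(np.stack([np.arange(225,285),Q[row,225:285,1],Q[row,225:285,2],c['image'][row,225:285].mean(1)]).astype(int))
for col in (257,266):
    print('col',col); print(np.stack([np.arange(185,265),Q[185:265,col,0],Q[185:265,col,1],Q[185:265,col,2]]).astype(int))
E
python3 st2.py
```

```text
row 225 x 9
[[ 225  226  227  228  229  230  231  232  233  234  235  236  237  238  239  240  241  242  243  244  245  246  247  248  249  250  251  252  253  254  255  256  257  258  259  260  261  262  263
   264  265  266  267  268  269  270  271  272  273  274  275  276  277  278  279  280  281  282  283  284]
 [  68   66   64   67   65   66   66   64   64   66   67   67   64   62   60   24   22   17   16   10   10    6    4    0   -5    7    6    7    6    6    5    0    0   -1   -5   -7  -12  -16  -30
   -29  -31  -31  -35  -66  -69  -71  -75  -79 -101 -100 -104 -107 -110 -112 -113 -115 -117 -119 -123 -122]
 [ -18  -16  -14   -4    0    6   11   14   18   28   35   40   40   42   44  -18  -16  -20  -16  -21  -15  -16  -15  -19  -21    7   10   16   20   25   29   26   30   33   31   34   30   29   11
    17   20   24   24  -19  -20  -17  -17  -18  -47  -40  -41  -41  -39  -36  -33  -31  -29  -25  -26  -19]
 [  71   73   71   73   74   73   73   72   71   76   73   80   97   75   50   33   26   32   34   33   37   35   38   35   43   58   61   64   68   74   91   80   67   62  
[... 5754 characters left out ...]
 -64 -67 -70 -72 -75 -78 -81 -84 -87 -90 -93 -95]
 [-82 -81 -82 -82 -82 -55 -21 -19 -20 -19 -18 -17 -19 -18 -20 -19 -17 -19 -18 -20 -19 -18 -18 -20 -20 -21 -22 -25 -29 -27 -28 -31 -32 -29 -30 -30 -30 -30 -30 -29 -31 -32 -32 -33 -33 -34 -34 -35 -38
  -35 -39 -39 -58 -59 -59 -58 -61 -61 -60 -59 -59 -60 -59 -59 -61 -61 -61 -60 -61 -60 -59 -81 -82 -83 -83 -85 -86 -86 -84 -85]
 [-61 -59 -60 -60 -60 -17  38  41  39  40  43  45  41  42  40  42  45  42  43  41  41  43  44  40  41  39  38  33  26  30  29  24  22  27  25  26  26  25  25  28  24  24  24  22  22  21  20  19  15
   19  13  13 -17 -18 -17 -16 -20 -20 -19 -17 -17 -19 -17 -16 -20 -20 -19 -18 -19 -18 -17 -51 -52 -54 -53 -57 -58 -58 -55 -57]]
```

```bash
cat > st3.py <<'E'
from meas import *
np.set_printoptions(precision=1,suppress=True,linewidth=200)
yaw=np.radians(1.0); ex=np.array([np.cos(yaw),np.sin(yaw),0]); ez=np.array([0,0,1]); ey=np.cross(ez,ex)
o=np.array([.480,.156,.100]); s,k=np.sin(np.radians(40)),np.cos(np.radians(40))
B=np.stack([ex,k*ey+s*ez,-s*ey+k*ez])
if __name__=='__main__':
  for n in ['top','side']:
    c=load(n);P=cloud(c); Q=(P-o)@B.T*1000
    v=(c['range_z']>0)&(abs(Q[...,0])<115)&(Q[...,1]<110)&(Q[...,1]>-100)&(Q[...,2]>-45)&(Q[...,2]<45)
    X=Q[v]; print(n,len(X))
    w=X[(X[:,1]>70)&(X[:,1]<95)&(X[:,2]>-22)]; wf=w[(w[:,2]<15)&(abs(w[:,0])<40)]; print(' wall outer y',np.median(wf[:,1]),'top z',np.percentile(w[:,2],[95,98]),'x',np.percentile(w[:,0],[1,99]))
    h=X[(X[:,2]>5)&(X[:,0]>48)&(X[:,1]<60)]; print(' head x',np.percentile(h[:,0],[1,99]),'y',np.percentile(h[:,1],[1,99]),'z',np.percentile(h[:,2],[50,98]))
    pl=X[(X[:,2]<-22)&(X[:,2]>-42)&(X[:,1]>-40)&(X[:,0]<40)]; print(' plate',np.median(pl[:,2]),len(pl))
    g=X[(X[:,2]>-25)&(X[:,1]<40)&(X[:,0]<-45)]; print(' grip end x',np.percentile(g[:,0],[1,5]),'y',np.percentile(g[:,1],[2,98]),'z',np.percentile(g[:,2],[98]))
    print(' pinch px',proj(c,o))
E
python3 st3.py
```

```text
top 3593
 wall outer y 83.11179593687888 top z [29.1 29.9] x [-51.1  46.2]
 head x [ 48.8 105.1] y [-72.2  45.1] z [26.8 30.9]
 plate -32.16241407205053 730
 grip end x [-65.1 -63.2] y [-0.7 28.8] z [20.2]
 pinch px [259.3 228.9]
side 2150
 wall outer y 82.8026094031371 top z [27.1 28.6] x [-53.3  44.8]
 head x [ 49.6 100.7] y [-64.6  47. ] z [23.5 29.9]
 plate -31.269288348445325 390
 grip end x [-67.  -66.8] y [-0.  29.6] z [19.8]
 pinch px [329.6 233.8]
```

```bash
cat >> go.py <<'E'
from st3 import B,o
def Rp(sg=1): # A: tool y=+y_p
    return R.from_matrix(np.stack([-sg*B[0],sg*B[1],-B[2]],1))
def pp(x,y,z): return o*1000+np.array([x,y,z])@B
E
python3 -c "
from go import *
st()
for z in (-15,100,150): print(pp(0,4,z))
rel(pp(0,4,140),Rp(1)); rel(pp(0,4,140),Rp(-1))"
```

```text
t6.85 tcp [ 541.1 -155.7  202.2] rpy [-179.5    1.    90.1] F [ 0.3  0.1 -0.6] gap 60.1 q [ 0.6  0.3 -0.4  1.6  0.1  1.3  0.1]
[479.8 168.7  91.1]
[481.1  94.8 179.2]
[481.6  62.7 217.5]
delta [224.7, -59.4, -10.9] turn [-32.3, 32.0, -86.88]
delta [224.7, -59.4, -10.9] turn [31.83, 32.13, 84.71]
```

```bash
python3 -m inch '[{"delta_pos":[10,-4,-10],"turn":[-2.6,2.6,-7],"grip":85},{"delta_pos":[30,-10,-15],"turn":[-5.2,5.2,-14],"grip":85},{"delta_pos":[50,-15,-20],"turn":[-7.8,7.8,-21],"grip":85},{"delta_pos":[70,-20,-20],"turn":[-10.4,10.4,-28],"grip":85},{"delta_pos":[90,-25,-20],"turn":[-13,13,-35],"grip":85},{"delta_pos":[110,-30,-20],"turn":[-15.6,15.6,-42],"grip":85},{"delta_pos":[130,-35,-20],"turn":[-18.2,18.2,-49],"grip":85},{"delta_pos":[150,-40,-20],"turn":[-20.8,20.8,-56],"grip":85},{"delta_pos":[165,-45,-20],"turn":[-23.4,23.4,-63],"grip":85},{"delta_pos":[180,-50,-20],"turn":[-26,26,-70],"grip":85}]'; python3 -c "
from go import *
st()
rel(pp(0,4,140),Rp(1))"
```

```text
clock: 7.85
tcp_pos: [0.4908, 0.0259, 0.2197]
tool_rot: [2.563, -0.089, 2.865]
wrist_force: [-0.3, -0.5, -0.0]
finger_gap: 0.998
t7.85 tcp [490.8  25.9 219.7] rpy [146.8  -5.1 164.1] F [-0.3 -0.5 -0. ] gap 85.2 q [ 0.9  0.2 -0.7  1.8 -0.5  1.3  1.7]
delta [19.8, 26.2, 31.1] turn [-6.04, 5.97, -16.57]
```

```bash
python3 -m inch '[{"delta_pos":[8,10,10],"turn":[-2.4,2.4,-6.6],"grip":85},{"delta_pos":[16,20,20],"turn":[-4.8,4.8,-13.2],"grip":85},{"delta_pos":[20,26,31],"turn":[-6,6,-16.6],"grip":85},{"delta_pos":[20,26,31],"turn":[-6,6,-16.6],"grip":85},{"delta_pos":[20,26,31],"turn":[-6,6,-16.6],"grip":85}]'; python3 -c "
from go import *
st()
rel(pp(0,4,100),Rp(1))"
```

```text
clock: 8.35
tcp_pos: [0.4814, 0.0692, 0.2099]
tool_rot: [2.444, -0.001, -3.124]
wrist_force: [-0.4, 0.4, -0.3]
finger_gap: 0.997
t8.35 tcp [481.4  69.2 209.9] rpy [ 140.1   -0.1 -179. ] F [-0.4  0.4 -0.3] gap 85.1 q [ 0.9  0.3 -0.7  1.8 -0.5  1.3  1.9]
delta [-0.2, -0.1, 40.0] turn [-0.05, -0.04, -0.05]
```

Orientation is spot on. I'll go in to z_p = 40 (100 mm) and look.

```bash
python3 -m inch '[{"delta_pos":[0,0,25],"turn":[0,0,0],"grip":85},{"delta_pos":[0,0,50],"turn":[0,0,0],"grip":85},{"delta_pos":[0,0,75],"turn":[0,0,0],"grip":85},{"delta_pos":[0,0,98],"turn":[0,0,0],"grip":85},{"delta_pos":[0,0,98],"turn":[0,0,0],"grip":85}]'; python3 -c "
from go import *
st()
rel(pp(0,4,-15),Rp(1))
c=cam('side'); save('s5',cv2.resize(c['image'][160:300,260:400],(600,600),interpolation=cv2.INTER_CUBIC))
c=cam('top'); save('t5',cv2.resize(c['image'][170:270,210:370],(800,500),interpolation=cv2.INTER_CUBIC))
"
```

```text
clock: 8.85
tcp_pos: [0.4786, 0.1337, 0.1338]
tool_rot: [2.444, -0.004, -3.123]
wrist_force: [-1.6, -0.7, -0.2]
finger_gap: 0.996
t8.85 tcp [478.6 133.7 133.8] rpy [ 140.    -0.2 -178.9] F [-1.6 -0.7 -0.2] gap 85.1 q [ 0.8  0.4 -0.7  1.9 -0.5  1.1  1.9]
delta [-2.0, -0.6, 55.2] turn [-0.03, -0.23, -0.08]
```

View pics/s5.png

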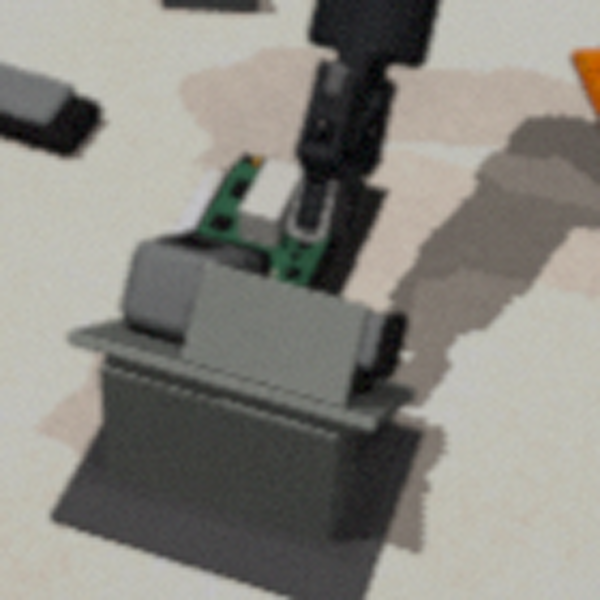

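View pics/t5.png

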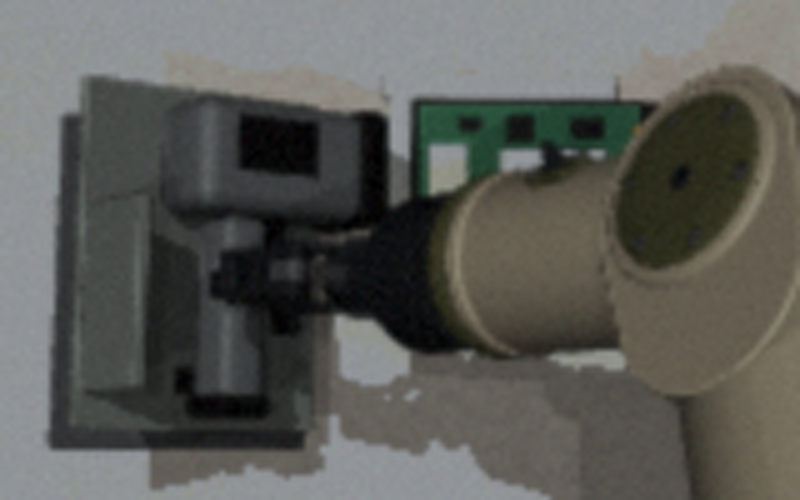

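```bash
python3 -m inch '[{"delta_pos":[-2,-0.5,15],"turn":[0,-0.2,0],"grip":85},{"delta_pos":[-2,-0.5,30],"turn":[0,-0.2,0],"grip":85},{"delta_pos":[-2,-0.5,45],"turn":[0,-0.2,0],"grip":85},{"delta_pos":[-2,-0.5,55],"turn":[0,-0.2,0],"grip":85},{"delta_pos":[-2,-0.5,55],"turn":[0,-0.2,0],"grip":85}]'; python3 -c "
from go import *
st()
rel(pp(0,4,-15),Rp(1))
c=cam('top'); save('t6',cv2.resize(c['image'][190:260,220:320],(800,560),interpolation=cv2.INTER_CUBIC))
"
```

```text
clock: 9.45
tcp_pos: [0.482, 0.1664, 0.093]
tool_rot: [2.445, 0.002, -3.128]
wrist_force: [-0.7, 0.4, 0.2]
finger_gap: 1.001
t9.45 tcp [482.  166.4  93. ] rpy [ 140.1    0.1 -179.2] F [-0.7  0.4  0.2] gap 85.5 q [ 0.7  0.4 -0.8  2.  -0.5  0.9  1.9]
delta [2.2, 0.6, 3.0] turn [-0.08, 0.19, -0.09]
```

View pics/t6.png

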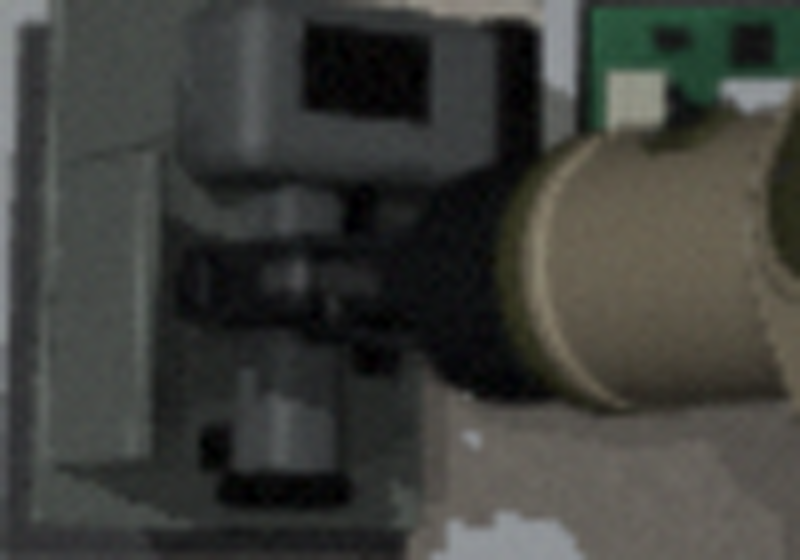

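```bash
python3 -m inch '[{"delta_pos":[2,1.5,2.5],"turn":[0,0.2,-0.1],"grip":70},{"delta_pos":[2,1.5,2.5],"turn":[0,0.2,-0.1],"grip":60},{"delta_pos":[2,1.5,2.5],"turn":[0,0.2,-0.1],"grip":52},{"delta_pos":[2,1.5,2.5],"turn":[0,0.2,-0.1],"grip":46},{"delta_pos":[2,1.5,2.5],"turn":[0,0.2,-0.1],"grip":42}]'; python3 -c "
from go import *
st()
"
```

```text
clock: 10.0
tcp_pos: [0.4809, 0.1663, 0.0918]
tool_rot: [2.448, 0.001, -3.127]
wrist_force: [-0.5, -8.3, -1.1]
finger_gap: 0.495
t10.00 tcp [480.9 166.3  91.8] rpy [ 140.2    0.1 -179.2] F [-0.5 -8.3 -1.1] gap 42.2 q [ 0.7  0.4 -0.8  2.  -0.5  0.9  1.9]
```

```bash
python3 -m inch '[{"delta_pos":[1,1,1],"turn":[0,0,0],"grip":38},{"delta_pos":[1,1,1],"turn":[0,0,0],"grip":34},{"delta_pos":[1,1,1],"turn":[0,0,0],"grip":30},{"delta_pos":[1,1,1],"turn":[0,0,0],"grip":26}]'; python3 -c "
from go import *
st(); s=bot.state(); print(B@(s['tcp_pos']-o)*1000, B@s['wrist_force'])
c=cam('top'); save('t7',cv2.resize(c['image'][190:260,220:320],(800,560),interpolation=cv2.INTER_CUBIC))
"
```

```text
clock: 10.4
tcp_pos: [0.4809, 0.1679, 0.094]
tool_rot: [2.446, 0.001, -3.128]
wrist_force: [-6.0, -6.2, 22.7]
finger_gap: 0.408
t10.40 tcp [480.9 167.9  94. ] rpy [ 140.1    0.1 -179.2] F [-6.  -6.2 22.7] gap 34.8 q [ 0.7  0.4 -0.8  2.  -0.5  0.9  1.9]
[  1.1   5.2 -12.2] [-6.1 10.  21.3]
```

View pics/t7.png

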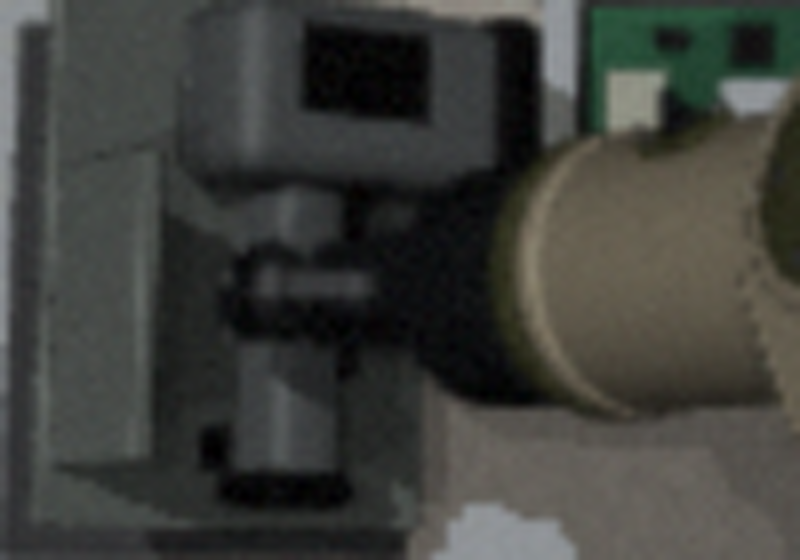

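```bash
python3 -m inch '[{"delta_pos":[0,0,0],"turn":[0,0,0],"grip":22},{"delta_pos":[0,0,0],"turn":[0,0,0],"grip":22},{"delta_pos":[0,0,0],"turn":[0,0,0],"grip":22},{"delta_pos":[0,0,0],"turn":[0,0,0],"grip":22},{"delta_pos":[0,0,0],"turn":[0,0,0],"grip":22}]'; python3 -c "
from go import *
st(); s=bot.state(); print(B@(s['tcp_pos']-o)*1000, B@s['wrist_force'])
"
```

```text
clock: 10.95
tcp_pos: [0.4809, 0.1679, 0.0942]
tool_rot: [2.445, 0.001, -3.128]
wrist_force: [-2.1, 0.3, 5.9]
finger_gap: 0.404
t10.95 tcp [480.9 167.9  94.2] rpy [ 140.1    0.1 -179.2] F [-2.1  0.3  5.9] gap 34.5 q [ 0.7  0.4 -0.8  2.  -0.5  0.9  1.9]
[  1.1   5.4 -12.1] [-2.1  4.1  4.3]
```

```bash
python3 -m inch '[{"delta_pos":[0,0,0],"turn":[0,0,0],"grip":22},{"delta_pos":[0,0,0],"turn":[0,0,0],"grip":22},{"delta_pos":[0,0,0],"turn":[0,0,0],"grip":22},{"delta_pos":[0,0,0],"turn":[0,0,0],"grip":60},{"delta_pos":[0,0,0],"turn":[0,0,0],"grip":85},{"delta_pos":[0,0,0],"turn":[0,0,0],"grip":85},{"delta_pos":[0,0,0],"turn":[0,0,0],"grip":85},{"delta_pos":[0,0,0],"turn":[0,0,0],"grip":85}]'; python3 -c "
from go import *
st(); s=bot.state(); print(B@(s['tcp_pos']-o)*1000, B@s['wrist_force'])
"
```

```text
clock: 11.75
tcp_pos: [0.4809, 0.1683, 0.0945]
tool_rot: [2.445, 0.002, -3.128]
wrist_force: [-0.7, 0.3, 0.3]
finger_gap: 0.995
t11.75 tcp [480.9 168.3  94.5] rpy [ 140.1    0.1 -179.2] F [-0.7  0.3  0.3] gap 85.0 q [ 0.7  0.4 -0.8  2.  -0.5  0.9  1.9]
[  1.1   5.9 -12.2] [-0.6  0.5  0. ]
```

```bash
python3 -m inch '[{"delta_pos":[0,0,-20],"turn":[0,0,0],"grip":85},{"delta_pos":[0,0,-50],"turn":[0,0,0],"grip":85},{"delta_pos":[0,0,-85],"turn":[0,0,0],"grip":85},{"delta_pos":[0,0,-120],"turn":[0,0,0],"grip":85},{"delta_pos":[0,0,-150],"turn":[0,0,0],"grip":85},{"delta_pos":[0,-20,-180],"turn":[0,0,0],"grip":85},{"delta_pos":[0,-50,-210],"turn":[0,0,0],"grip":85},{"delta_pos":[0,-80,-240],"turn":[0,0,0],"grip":85},{"delta_pos":[0,-110,-260],"turn":[0,0,0],"grip":85},{"delta_pos":[0,-140,-280],"turn":[0,0,0],"grip":85}]'; python3 -c "
from go import *
st()
from meas import board
c=cam('top'); print(board(c)); save('t8',c['image']);save('t8z',cv2.resize(c['image'][170:270,210:370],(800,500),interpolation=cv2.INTER_CUBIC))
c=cam('side'); print(board(c)); save('s8',cv2.resize(c['image'][160:260,280:400],(720,600),interpolation=cv2.INTER_CUBIC))
"
```

```text
clock: 12.75
tcp_pos: [0.4847, -0.1203, 0.2196]
tool_rot: [2.445, 0.002, -3.128]
wrist_force: [0.4, 1.0, -0.3]
finger_gap: 0.995
t12.75 tcp [ 484.7 -120.3  219.6] rpy [ 140.1    0.1 -179.2] F [ 0.4  1.  -0.3] gap 85.0 q [ 1.   0.5 -0.6  1.6 -0.4  1.5  2.1]
((557.9486694335938, 6.877967834472656), (90.11506652832031, 131.5974578857422), 0.9887205958366394)
((556.4931030273438, -6.424690246582031), (107.58370208740234, 93.76869201660156), 89.9472427368164)
```

View pics/t8z.png

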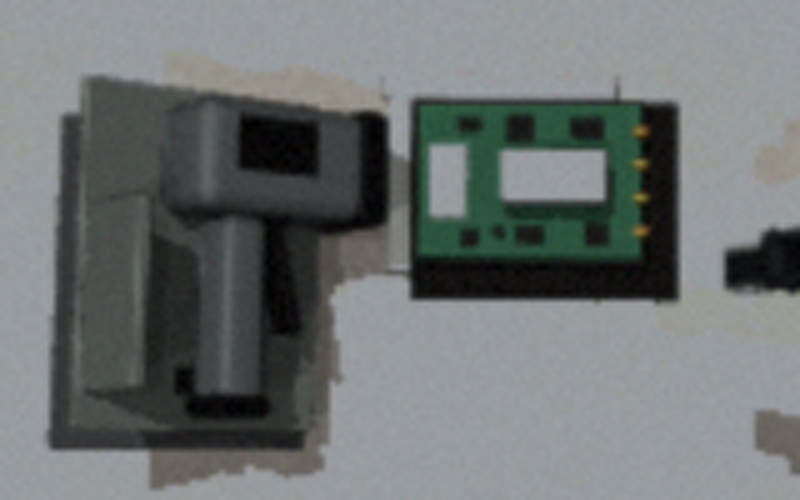

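View pics/t8.png

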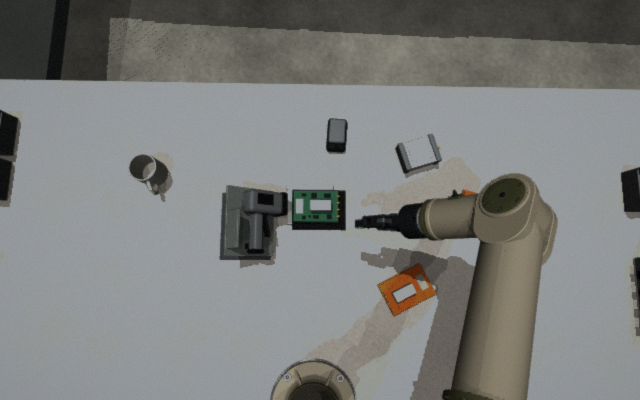

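View pics/s8.png

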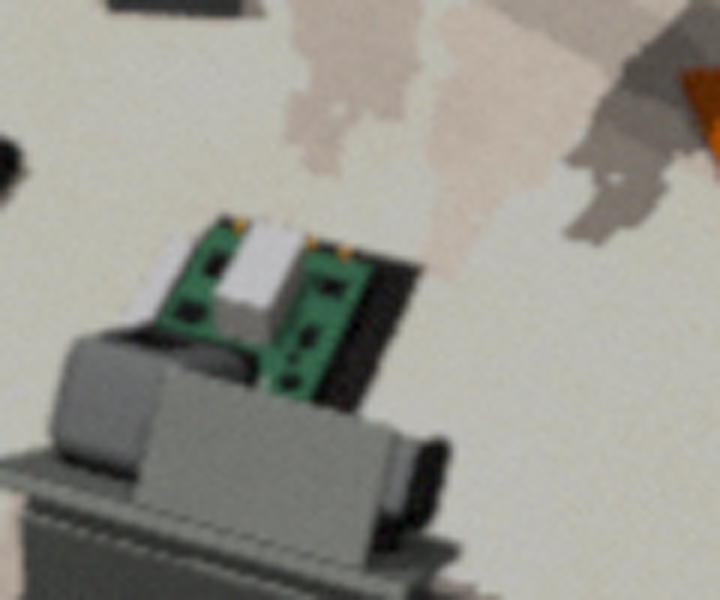

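```bash
python3 -c "
from go import *
st(); print(bot.sign_off())"
```

```text
t12.85 tcp [ 484.4 -124.5  217.8] rpy [ 140.2   -0.  -179.7] F [-0.2 -0.1  0.2] gap 84.9 q [ 1.   0.5 -0.6  1.6 -0.4  1.5  2.1]
the job is handed in; nothing more can be done
None
```

The green board is in the corner of the two rails with its label towards the scanner. The trigger was squeezed, held for about a second and let go. I signed off at about 12.9 s.

**Board:**
- I gripped it by the shield box, lowered it and pushed it until both rails resisted, about 13 N and 16 N at the wrist, with no further movement.
- After the squeeze, the top camera puts it at (557.9, 6.9) mm with a yaw of 0.99°. That is unchanged from before the squeeze.
- This is within about 1 mm of the seat I estimated from the mat edges, (556.9, 7.8) mm, and the cameras are only good to about 2 mm. A gap of a millimetre or less can't be ruled out.
- The last side view of the board was partly hidden by the scanner, so it gave no useful second check.

**Trigger:**
- The fingers stopped at 34.5 mm although told to close further, so I took the trigger to be fully home. I expected about 37 mm, and I did not measure the trigger angle.
- It was held from about 10.3 to 11.2 s. In the last picture it stands out from the grip as it did at the start.

**Disagreement:** The stated seat-to-station offset (y = -172 mm) put the pinch point about 22 mm too far in y. I used the position measured in both cameras instead, (480, 156, 100) mm.

**Other things:** The mouse, mug, amp and the nearer orange board looked unmoved. The arm partly hid the farther orange board, though nothing came near it. At sign-off the wrist force was about zero and the hand was clear of everything.

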